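Open the combination lock of the poolside bottle chest

TASK

Unlock the bottle chest: turn the pointer of the left dial to 4 and that of the right dial to 9, then lift the freed steel shackle straight off the sloping lid and set it down gently, upright on its feet, near the middle of the round cork trivet. Leave the dials at their numbers and let go of everything; do not push, tip or knock over the other things on the trolley.

Things in the scene. Friction and masses are not known exactly. Their poses are not given: they have to be found in the camera images.
- chest: Wooden bottle chest, 310 mm wide, 177 mm deep, fixed to the trolley. Origin at the centre of its underside; x to the back, y to the robot's left, z up, turned by its yaw. Its lid is a plane tilted 30 degrees down towards the robot, normal (-sin 30, 0, cos 30) in this frame. A steel plate on the lid carries two dials, 100 mm left and right of the lid's centre, and the shackle between them.
- lid_center (a point): Centre of the lid's upper face, 100 mm above the chest's origin (axes as the chest's). The lid runs 102 mm up and down the slope from here. A 34 mm wide, 5 mm thick hasp strap lies on it and runs under the shackle; between the shackle's feet stand two guide cheeks, 36 mm high, 44 mm long, 63 mm apart over their outer faces; 6 mm ledges fence the feet (2 to 2.5 mm play).
- dial_left (a joint): Left dial (+y side): rad, 0 with the pointer at tick 0, growing clockwise seen facing the lid; 0.628 per number, so 4 is 2.513. Turns 0 to 6.1, light friction (0.06 N m), stays where left. Round each dial are ten white ticks 36 degrees apart, numbered clockwise: the long tick, up the slope, is 0; the double tick is 5.
- dial_right (a joint): The same for the right dial (-y side), with its own ring of ticks; 9, the tick just before 0 going clockwise, is 5.655.
- dial_left_grip (a point): Grasp point of the left dial, on its axis, 40 mm out from the lid. Frame turns with the dial: x along its wing grip to the pointer end, z out of the lid. Black wing grip 54 mm long, 14 mm thick, 17 to 48 mm above the lid, white line and low nose at the pointer end; below it a 76 mm star wheel, 9 to 17 mm above the lid, of nine round lobes, a tenth missing.
- dial_right_grip (a point): The same point and frame of the right dial, of the same make.
- shackle: Loose steel U, 0.25 to 0.5 kg, on two feet 60 mm long (x), 16 mm wide, 6 mm thick; 150 mm wide over the tongues on its feet. Origin: centre of the feet's underside; x up the slope at first, y along the top bar, z to the top bar. Each tongue lies 3 mm under a dial's lobes; it can rise, square to the lid, only with that dial at its code number (within 12 degrees).
- shackle_grip (a point): Middle of the shackle's top bar, 60 mm above the feet's underside: a flat-sided grip block 14 mm thick (x), 56 mm long (y), 18 mm high (z); axes as the shackle's. The legs below are 12 mm round bar, 96 mm over all.
- trivet_top (a point): Centre of the upper face of the round cork trivet, 180 mm across, 12 mm thick, fixed flat on the trolley left or right of the chest (its place may be swapped with the ice bucket's).
- ice_bucket: Open steel ice bucket, 150 mm across, 130 mm high, loose; origin at the centre of its underside. A bystander.
- green_bottle: Green glass bottle with swing-top stopper, 76 mm across, 287 mm tall, standing behind the chest; origin at the centre of its underside. A bystander.
- glass_a: Clear plastic picnic wine glass, 74 mm across, 165 mm tall, standing behind the chest; origin at the centre of its underside. A bystander.
- glass_b: Its twin. A bystander.
- corkscrew: Steel wing corkscrew with raised levers, lying at the left behind the chest, about 160 mm long, 32 mm high. A bystander.
- bar_spoon: Steel bar spoon, 215 mm long, 8 mm high, lying at the right behind the chest. A bystander.
Not all that is in view belongs to the job. Of the things like the part that bears trivet_top, leave any that is orange or turquoise; of the rest the larger one is meant.

How it is judged:
On the way, in this order (a step that is already met when the one before it is completed fails the run):
1. both dials stand at their code numbers (4 left, 9 right, each within 0.21 rad) while the shackle still sits on the lid (value of joint dial_left between 2.303 and 2.723 rad and value of joint dial_right between 5.445 and 5.865 rad and distance of shackle from where it was at the start of the episode below 0.012 m), for 0.2 s.
2. the shackle is lifted clear of the lid (distance of shackle from where it was at the start of the episode above 0.04 m), for 0.1 s.
At the end, for the whole second after the job is handed in: The shackle stands at rest on its feet on the cork trivet (origin within 45 mm of the trivet's centre, feet within about 5 mm of its top face, tilt under 0.12 rad), and the dials still stand at 4 (left) and 9 (right) within 0.3 rad (horizontal distance between shackle and trivet_top below 0.045 m and z of shackle in the frame of trivet_top between -0.004 and 0.006 m and angle between shackle's own z axis and vertical below 0.12 rad and linear speed of shackle below 0.02 m/s and value of joint dial_left between 2.213 and 2.813 rad and value of joint dial_right between 5.355 and 5.955 rad); the robot touches nothing.
It fails at once if the shackle is dropped or thrown (faster than 0.6 m/s while not held) (contact force between the fingers and shackle below 0.1 N and linear speed of shackle above 0.6 m/s).
It fails at once if a glass, the bottle or the ice bucket is moved by more than 40 mm or tipped by more than 0.4 rad (distance of any of glass_a, glass_b, green_bottle, ice_bucket from where it was at the start of the episode above 0.04 m or angle between any of glass_a, glass_b, green_bottle, ice_bucket's own z axis and vertical above 0.4 rad).
It fails at once if the corkscrew or the bar spoon is moved by more than 40 mm (distance of any of corkscrew, bar_spoon from where it was at the start of the episode above 0.04 m).
It also fails if it takes over 58 s, if anything falls off the work surface, if the arm or the gripper's body presses on something with over 40 N, if the wrist force passes 120 N, or if a joint passes its speed limit or range.

ROBOT

A 6-joint arm with a two-finger parallel gripper is mounted at the origin on the work surface. World frame = base frame: x ahead of the robot, y to its left, z up, the work surface at z = 0. Lengths are in m, angles in rad, forces in N, time in s.
With the tool pointing down it reaches from about 0.225 to 0.875 m from the base axis. Payload 3.4 kg.
Tool frame: the origin (TCP) lies at the very end of the fingers, on their centre line; the grasp point (between the pads) lies 19 mm behind it; z points along the fingers, y is the line along which they close (so a half turn about z gives the same grasp; the last joint's range is limited). The gripper opens to 85 mm and grips with 20 to 120 N. Pads are 22 mm wide; open, the fingers measure 114 mm over their backs; the gripper's body (76 mm by 85 mm) begins 54 mm behind the grasp point. The pads swing forward as they close: fully open they stand 13 mm farther back than shut.
Start: joints at [-1.254, 0.276, 1.505, -0, 1.361, -0.121], TCP at [0.244, -0.521, 0.231] pointing down, gripper open.
Joint ranges: [-2.89, 2.89], [-0.75, 2.08], [0.22, 2.7], [-1.18, 4.32], [0.11, 2.71], [-2.7, 2.7]. Speed limits (rad/s): [2.57, 2.57, 3.14, 3.14, 3.14, 3.14].

INTERFACE

Orientations are given as a unit quaternion [w, x, y, z].
In Python, from rig import get_state, optics, sign_off gives the robot as it stands.
- The arm moves only by the tool send_rows, never from a script. Its argument "increments" is a list of rows, each an object with "gripper": the gripper's target within -1 to 1 (shut at 1, half-way at 0, fully open at -1); "linear": the shift along the world's x, y, z in m, a list of three; "delta_rot": the turn, a rotation vector about the world's x, y, z in rad, a list of three. In form: [{"gripper": gripper, "linear": [dx, dy, dz], "delta_rot": [rx, ry, rz]}, ...]. A call has 1 to 8 rows; each row is the pose to reach, as a shift and turn from the pose commanded when the call began; what a row does not reach only later rows make up. A row lasts 1/10 s, in which the tool goes at most 50 mm and 8.59 degrees, less where a joint would pass 70% of its speed; a pose out of reach is approached as far as the arm can. A call with a gripper value outside its range is refused whole. The fingers move at their own pace and stop on an object; "newtons" is the grip in N (left out, the last holds). Time passes only in rows, so rows that repeat a pose let the fingers close. It gives the time, the measured TCP pose, the force, the opening and the grip force at its end, in the units of the state.
- get_state(): the state, without advancing time (a new reading comes with each control period).
- optics.get_image(name): name is "scene" or "top" or "wrist"; returns a dict with "pixels" (384x512x3 uint8, blue, green, red), "K" (3x3 intrinsics, pixels), "rvec" (rotation vector, rad) and "tvec" (3), from world to camera coordinates, as OpenCV has them; the wrist camera has in their place "T_tool_cam" (4x4, takes a point from camera to tool coordinates, whose origin is the TCP and whose axes are the flange's). Camera axes: x right, y down, z forward; pixel columns grow to the right and rows downward; lengths in m; the calibration is good to about 2 mm. A picture is of the moment at which its call begins: read the wrist's pose just before it. There is no depth.
- sign_off(): hands the job in; it is judged then, once.
The state is a dict: "clock": time; "qpos": joint angles; "qd": joint speeds; "effort": joint torques, N m; "position": TCP position; "ee_rot": TCP orientation; "contact_force": force on the tool from outside, world axes, zero at the start; "moment": the same for the moment, N m; "width": finger opening in m; "gripper_force": force on a finger pad.
Only numpy, scipy, OpenCV 4.12 (cv2) and the standard library are available. Lean on these libraries where they do the work, as an engineer would, in place of code of your own. Each camera call takes 0.05 s, during which the arm holds its last target. There are 200 camera calls.

## Working session

There is one attempt and no reset: what is moved stays moved. The work goes in short steps, Python scripts to look and compute and a tool call to move; the robot and the scene stay as the last step left them, time stands still between calls to the robot, and variables do not carry over. Pictures are saved under pics/ and viewed, at most 13 in all, crops included, and the job is handed in when it is done.

Besides the shell and the picture viewer there is one more tool, called after "Call:" as name([rows], argument=value, ...), one row to a line, values as JSON. send_rows: Moves the arm, as the interface text tells. Its arguments: {"type":"object","properties":{"increments":{"type":"array"},"newtons":{"type":"number"}},"required":["increments"]}

```bash
mkdir -p pics; ls; cat > h.py <<'E'
import numpy as np, cv2, json
from scipy.spatial.transform import Rotation as R
from rig import get_state, optics
def cam(n):
    s=get_state(); d=optics.get_image(n); K=np.array(d["K"],float)
    if n=="wrist":
        q=s["ee_rot"]; T=np.eye(4); T[:3,:3]=R.from_quat([q[1],q[2],q[3],q[0]]).as_matrix(); T[:3,3]=s["position"]
        W=T@np.array(d["T_tool_cam"])
    else:
        W=np.eye(4); Rm=cv2.Rodrigues(np.array(d["rvec"],float))[0]; W[:3,:3]=Rm.T; W[:3,3]=-Rm.T@np.array(d["tvec"],float).ravel()
    return np.array(d["pixels"]),K,W
def ray(K,W,uv):
    v=W[:3,:3]@np.linalg.solve(K,[uv[0],uv[1],1.]); return W[:3,3],v/np.linalg.norm(v)
def plane(K,W,uv,p0,n=(0,0,1)):
    o,v=ray(K,W,uv); n=np.array(n); return o+v*(n@(np.array(p0)-o))/(n@v)
def proj(K,W,p):
    c=K@(W[:3,:3].T@(np.array(p)-W[:3,3])); return c[:2]/c[2]
E
python3 - <<'E'
from h import *
for n in("scene","top"):
    im,K,W=cam(n); np.savez("pics/%s.npz"%n,im=im,K=K,W=W); cv2.imwrite("pics/%s.png"%n,cv2.resize(im,(800,600),interpolation=cv2.INTER_CUBIC)); print(n,K[0,0],W.round(3).tolist())
print(get_state())
E
```

```text
pics
scene 364.42918034083766 [[0.52, 0.589, -0.619, 1.35], [0.854, -0.344, 0.39, -0.429], [0.017, -0.731, -0.682, 1.026], [0.0, 0.0, 0.0, 1.0]]
top 394.0784213475304 [[-0.005, -0.981, 0.195, 0.266], [-1.0, 0.002, -0.018, 0.075], [0.018, -0.195, -0.981, 1.419], [0.0, 0.0, 0.0, 1.0]]
{'clock': 0.1, 'qpos': array([-1.25399459e+00,  2.76531801e-01,  1.50600220e+00, -2.83391739e-05,
        1.36069002e+00, -1.21032465e-01]), 'qd': array([-0.00050699, -0.00248741, -0.00441726, -0.00269174, -0.00121273,
       -0.0001364 ]), 'effort': array([ 9.70666842e-04, -4.17699087e+01, -2.46406764e+01, -3.23684571e-04,
        5.85505055e-03,  5.77822760e-06]), 'position': array([ 0.24361077, -0.52033021,  0.23052791]), 'ee_rot': array([-8.10420869e-04,  9.76132229e-01,  2.17175519e-01, -9.35042918e-05]), 'contact_force': array([0.43452964, 0.49060198, 0.10415002]), 'moment': array([-0.0078031 , -0.02933357,  0.00079185]), 'gripper_force': 0.0, 'width': 0.08538426113608381}
```

View pics/top.png

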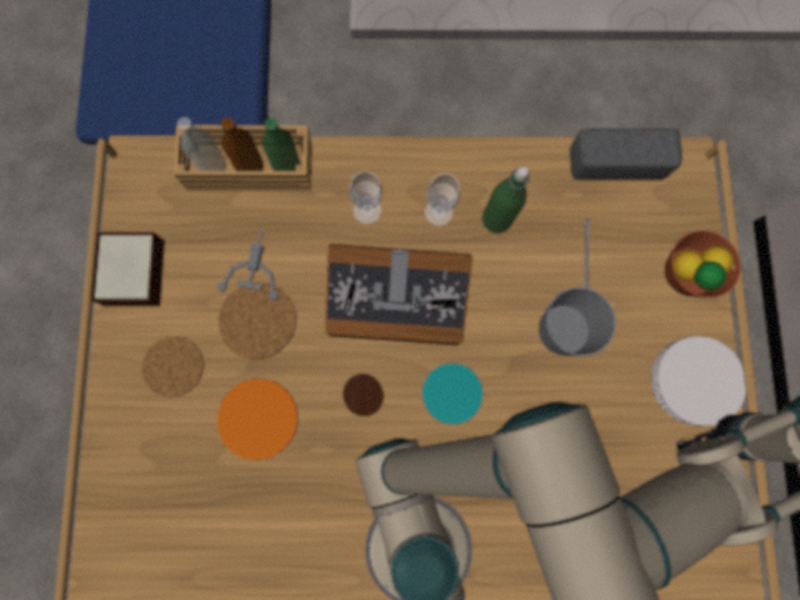

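View pics/scene.png

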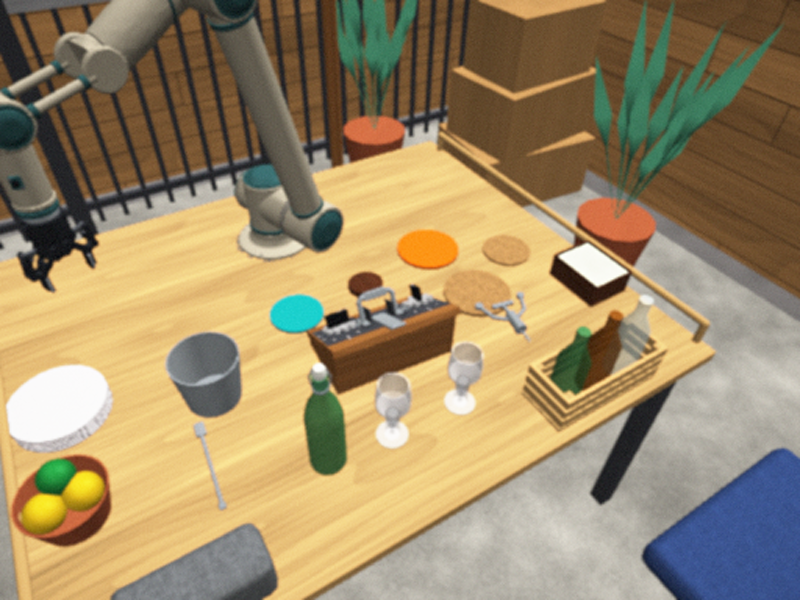

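The top view shows the chest centred near (398,293), with the left dial at (348,292) and the right dial at (445,300). The large cork trivet is at (258,322); the small cork one at (173,366) is a decoy. The bucket is on the right at (577,322).

```bash
cat > fit.py <<'E'
from h import *
from scipy.optimize import least_squares
d=np.load("pics/top.npz"); im,K,W=d["im"],d["K"],d["W"]; s=512/800
hsv=cv2.cvtColor(im,cv2.COLOR_BGR2HSV)
uv=np.array([[328,246],[470,254],[462,343],[328,335]])*s
L=np.array([[.0883,.155,.151],[.0883,-.155,.151],[-.0883,-.155,.049],[-.0883,.155,.049]])
f=lambda p:np.ravel([proj(K,W,np.r_[p[0]+np.cos(p[2])*l[0]-np.sin(p[2])*l[1],p[1]+np.sin(p[2])*l[0]+np.cos(p[2])*l[1],l[2]])-u for l,u in zip(L,uv)])
r=least_squares(f,[.5,0,0]); print("chest",r.x,r.fun.round(1))
# trivet: cork mask differs from table
c=hsv[int(322*s),int(258*s)]; print("cork",c,"table",hsv[int(380*s),int(310*s)])
for n in [(258,322),(173,366),(258,419),(452,393)]:
    print(n,plane(K,W,np.array(n)*s,[0,0,.012]).round(3))
for a,b in [((219,322),(297,322))]: print(np.linalg.norm(plane(K,W,np.array(a)*s,[0,0,.012])-plane(K,W,np.array(b)*s,[0,0,.012])))
cr=im[150:225,200:310]; cv2.imwrite("pics/c.png",cv2.resize(cr,None,fx=7,fy=7,interpolation=cv2.INTER_CUBIC))
E
python3 fit.py
```

```text
chest [ 0.54077043  0.04522989 -0.05622556] [-0.6  0.2  1.3  0.1  1.  -0.4 -1.6  0. ]
cork [ 15 133 128] table [ 16 125 157]
(258, 322) [0.497 0.364 0.012]
(173, 366) [0.397 0.552 0.012]
(258, 419) [0.278 0.356 0.012]
(452, 393) [ 0.333 -0.08   0.012]
0.17914691689065146
```

View pics/c.png

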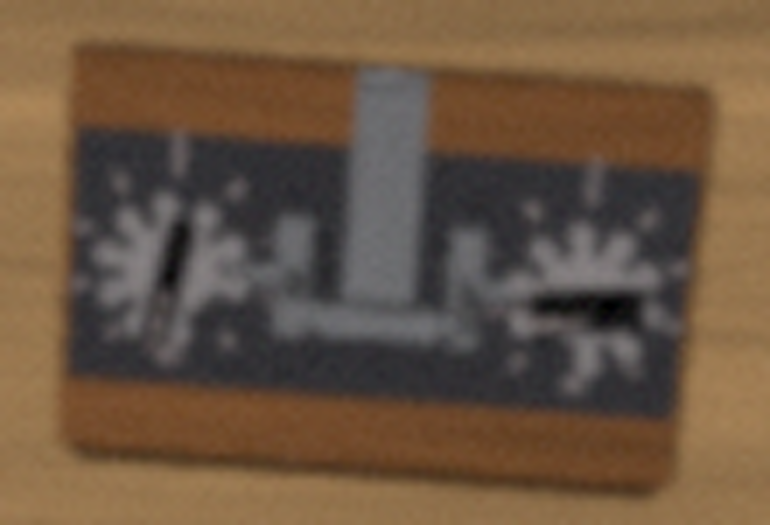

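```bash
python3 - <<'E'
from h import *
print(np.array(optics.get_image("wrist")["T_tool_cam"]).round(3))
s=get_state();q=s["ee_rot"];A=R.from_quat([q[1],q[2],q[3],q[0]])
y=-.056
x=np.array([np.cos(y)*.866,np.sin(y)*.866,.5]);n=np.array([-.5*np.cos(y),-.5*np.sin(y),.866]);z=-n;B=R.from_matrix(np.c_[x,np.cross(z,x),z])
d=(B*A.inv()).as_rotvec();print(d,np.linalg.norm(d), B.as_matrix())
print(np.array([.5408,.0452,.1])+.25*n-s["position"],s["position"])
E
```

```text
[[-0.001 -0.956 -0.294  0.075]
 [ 1.    -0.001  0.001  0.   ]
 [-0.001 -0.294  0.956 -0.143]
 [ 0.     0.     0.     1.   ]]
[ 0.09897608 -0.51935225 -0.48279143] 0.7159682832837356 [[ 8.64661490e-01 -5.59707353e-02  4.99227188e-01]
 [-4.84717231e-02 -9.98432410e-01 -2.79859833e-02]
 [ 5.00011000e-01  8.15320034e-17 -8.66019053e-01]]
[0.17233127 0.57258666 0.08587774] [ 0.24366467 -0.52039032  0.23062226]
```

The crop shows both dials. The left pointer, with its white line at (155,325), aims down the slope near 5. The right pointer, white at (530,305), aims left near 7 to 8. Next I'll move to a viewing pose over the lid.

Call:
send_rows([
  {"gripper":-1,"linear":[0,0,0.05],"delta_rot":[0,0,0]},
  {"gripper":-1,"linear":[0.02,0.04,0.086],"delta_rot":[0.015,-0.08,-0.075]},
  {"gripper":-1,"linear":[0.035,0.085,0.086],"delta_rot":[0.03,-0.16,-0.15]},
  {"gripper":-1,"linear":[0.05,0.13,0.086],"delta_rot":[0.045,-0.24,-0.22]},
  {"gripper":-1,"linear":[0.06,0.175,0.086],"delta_rot":[0.06,-0.31,-0.29]},
  {"gripper":-1,"linear":[0.075,0.22,0.086],"delta_rot":[0.075,-0.39,-0.36]},
  {"gripper":-1,"linear":[0.09,0.265,0.086],"delta_rot":[0.09,-0.46,-0.43]},
  {"gripper":-1,"linear":[0.1,0.31,0.086],"delta_rot":[0.099,-0.519,-0.483]},
])

```text
clock: 0.95
position: [0.3438, -0.209, 0.3169]
ee_rot: [0.008, 0.965, -0.029, 0.26]
contact_force: [1.1, -1.2, 0.5]
width: 0.0852
gripper_force: 0.0
```

Call:
send_rows([
  {"gripper":-0.5,"linear":[0.012,0.045,0],"delta_rot":[0,0,0]},
  {"gripper":-0.5,"linear":[0.024,0.09,0],"delta_rot":[0,0,0]},
  {"gripper":-0.5,"linear":[0.036,0.135,0],"delta_rot":[0,0,0]},
  {"gripper":-0.5,"linear":[0.048,0.18,0],"delta_rot":[0,0,0]},
  {"gripper":-0.5,"linear":[0.06,0.225,0],"delta_rot":[0,0,0]},
  {"gripper":-0.5,"linear":[0.072,0.263,0],"delta_rot":[0,0,0]},
  {"gripper":-0.5,"linear":[0.072,0.263,0],"delta_rot":[0,0,0]},
  {"gripper":-0.5,"linear":[0.072,0.263,0],"delta_rot":[0,0,0]},
])

```text
clock: 1.75
position: [0.4156, 0.0564, 0.3172]
ee_rot: [0.006, 0.966, -0.023, 0.258]
contact_force: [-0.9, -1.2, 0.0]
width: 0.064
gripper_force: 0.0
```

```bash
python3 - <<'E'
from h import *
s=get_state();im,K,W=cam("wrist"); np.savez("pics/w1.npz",im=im,K=K,W=W); cv2.imwrite("pics/w1.png",cv2.resize(im,(800,600),interpolation=cv2.INTER_CUBIC))
print({k:np.round(s[k],3) for k in("clock","position","ee_rot","qpos","width","contact_force")},K[0,0])
E
```

```text
{'clock': np.float64(1.75), 'position': array([0.416, 0.056, 0.317]), 'ee_rot': array([ 0.006,  0.966, -0.023,  0.258]), 'qpos': array([-0.018, -0.288,  1.972, -0.019,  0.935,  1.608]), 'width': np.float64(0.064), 'contact_force': array([-0.867, -1.246,  0.027])} 269.76120466378313
```

View pics/w1.png

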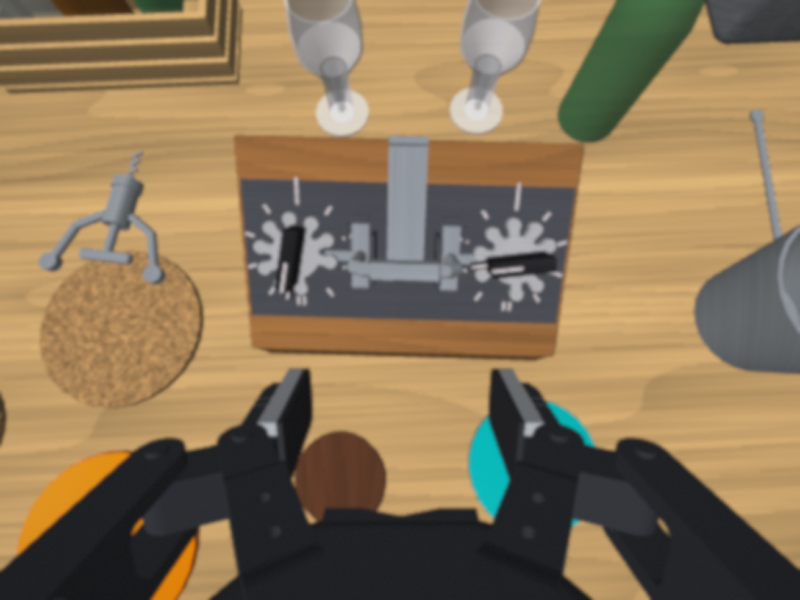

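The wrist view shows the left dial's wing running from (293,228) to its pointer end at (285,290). The right dial's wing runs from (555,262) to its pointer end at (484,268). The shackle's top bar spans (350,270) to (452,270), with the lid corners at (236,136), (585,147), (556,355) and (253,347).

```bash
cat > fit2.py <<'E'
from h import *
from scipy.optimize import least_squares
d=np.load("pics/w1.npz"); im,K,W=d["im"],d["K"],d["W"]; s=512/800
uv=np.array([[236,136],[585,147],[556,354],[253,347]])*s
L=np.array([[.0883,.155,.151],[.0883,-.155,.151],[-.0883,-.155,.049],[-.0883,.155,.049]])
def pose(p):
    T=np.eye(4);T[:3,:3]=R.from_euler("z",p[2]).as_matrix();T[:2,3]=p[:2];return T
f=lambda p:np.ravel([proj(K,W,(pose(p)@np.r_[l,1])[:3])-u for l,u in zip(L,uv)])
r=least_squares(f,[.54,.045,-.05]); p=r.x; print("chest",p,r.fun.round(1))
T=pose(p); LR=T[:3,:3]@R.from_euler("y",-30,degrees=True).as_matrix(); c=T[:3,3]+[0,0,.1]  # lid frame: x up slope,y left,z normal
n=LR[:,2]
lid=lambda uv,h:LR.T@(plane(K,W,np.array(uv)*s,c+h*n,n)-c)
# black wing masks
g=im.max(2)
for nm,box,a,b in(("L",(262,215,318,305),(293,228),(285,290)),("R",(470,240,562,285),(555,262),(484,268))):
    A,B=lid(a,.046),lid(b,.046); m=(A+B)/2; v=B-A
    print(nm,"ends",A.round(4),B.round(4),"mid",m.round(4),"len",np.linalg.norm(v).round(4),"theta",np.arctan2(-v[1],v[0])%(2*np.pi))
    x0,y0,x1,y1=(np.array(box)*s).astype(int); mk=np.zeros(g.shape,np.uint8); mk[y0:y1,x0:x1]=(g[y0:y1,x0:x1]<40)
    cn=max(cv2.findContours(mk,0,2)[0],key=cv2.contourArea); P=np.array([lid(q[0]/s,.04)for q in cn])[:,:2]*1000
    print(cv2.minAreaRect(P.astype(np.float32)))
A,B=lid((350,270),.066),lid((452,270),.066); print("bar",A,B)
x0,y0,x1,y1=0,0,1,1
cr=im[85:235,145:380]; cv2.imwrite("pics/w1c.png",cv2.resize(cr,None,fx=3.4,fy=3.4,interpolation=cv2.INTER_CUBIC))
for nm,yy in(("L",.1),("R",-.1)):
    for k in(0,.02): print(nm,(proj(K,W,c+LR@[0,yy,k])-[145,85])*3.4)
    for k in(0,5): 
        a=k*.628; print(k,(proj(K,W,c+LR@[.05*np.cos(a),yy-.05*np.sin(a),0])-[145,85])*3.4)
E
python3 fit2.py
```

```text
chest [ 0.54311225  0.0428712  -0.07686798] [-1.5 -1.3  1.9 -2.5  0.3  2.2 -0.7  1.2]
L ends [0.0275 0.0948 0.046 ] [-0.0257  0.1044  0.046 ] mid [0.0009 0.0996 0.046 ] len 0.0541 theta 3.3191596939677366
((1.3371734619140625, 99.73818969726562), (12.930312156677246, 53.43553924560547), 79.04206085205078)
R ends [ 0.0051 -0.1237  0.046 ] [-0.0017 -0.0649  0.046 ] mid [ 0.0017 -0.0943  0.046 ] len 0.0592 theta 4.597973479281897
((5.802609443664551, -95.38623809814453), (5.585074424743652, 51.48012161254883), 8.873303413391113)
bar [-0.00201411  0.04558939  0.066     ] [ 0.00025018 -0.03569172  0.066     ]
L [162.80259654 257.36353798]
L [151.4007503  265.86798051]
0 [157.5692238  139.10168814]
5 [167.8398628  367.21815588]
R [622.65161181 269.81509601]
R [634.39928845 278.96941197]
0 [635.05714439 151.72556735]
5 [611.30761383 379.48951146]
```

View pics/w1c.png

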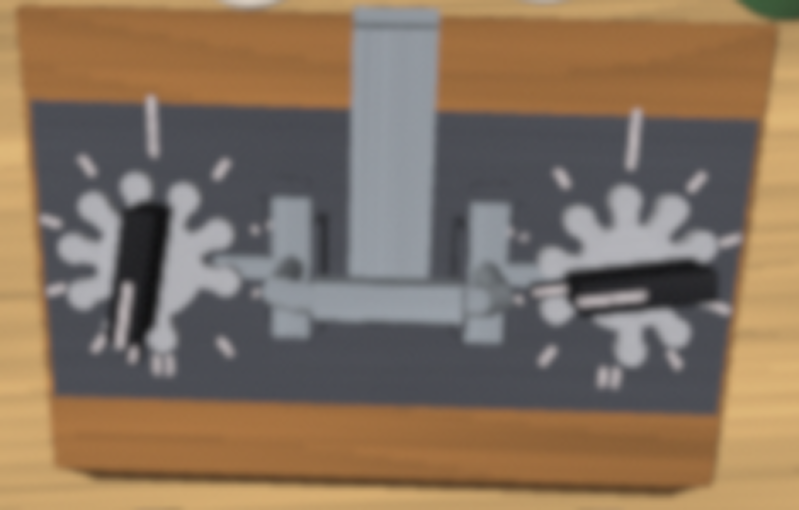

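The crop resolves the ticks clearly: left 0 at (152,126) and its double 5 at (162,365); right 0 at (634,138) and its 5 at (608,377). The left pointer sits between 5 and 6. The right pointer sits near 7.

```bash
cat > fit3.py <<'E'
from h import *
from scipy.optimize import least_squares
d=np.load("pics/w1.npz"); im,K,W=d["im"],d["K"],d["W"]
fr=lambda uv:np.array(uv)/3.4+[145,85]
Lt={1:(221,169),4:(226,347),5:(162,365),6:(98,342),7:(57,290),8:(50,221),9:(87,166)}
Rt={1:(697,182),2:(731,241),3:(720,307),4:(675,358),5:(608,377),6:(547,355),9:(562,178)}
def frame(p):
    Rz=R.from_euler("z",p[2]); LR=(Rz*R.from_euler("y",-30,degrees=True)).as_matrix(); return np.r_[p[:2],.1],LR
def f(p):
    c,LR=frame(p); o=[]
    for t,yy in((Lt,.1),(Rt,-.1)):
        for k,uv in t.items():
            a=k*np.pi/5; o.append(proj(K,W,c+LR@[p[3]*np.cos(a),yy-p[3]*np.sin(a),0])-fr(uv))
    return np.ravel(o)
r=least_squares(f,[.54,.045,-.05,.045],loss="soft_l1"); p=r.x
if __name__=="__main__":
    print(p,f(p).reshape(-1,2).round(1).tolist())
    c,LR=frame(p); n=LR[:,2]
    lid=lambda uv,h:LR.T@(plane(K,W,fr(uv),c+h*n,n)-c)
    for nm,a,b in(("L",(148,205),(125,345)),("R",(716,282),(572,291))):
        A,B=lid(a,.046),lid(b,.046); v=B-A
        print(nm,((A+B)/2).round(4),np.linalg.norm(v),"th",np.arctan2(-v[1],v[0])%(2*np.pi))
    for nm,a,b in(("Lw",(126,285),(121,347)),("Rw",(648,295),(578,301))):
        A,B=lid(a,.048),lid(b,.048); v=B-A; print(nm,A,B,"th",np.arctan2(-v[1],v[0])%(2*np.pi))
    print("bar ends",lid((266,297),.06),lid((510,297),.06))
    print("grips",[ (c+LR@[0,y,.04]).round(4).tolist() for y in(.1,0,-.1)],"n",n, "LR",LR.round(4).tolist())
E
python3 fit3.py
```

```text
[ 0.54258767  0.04454527 -0.07697705  0.04823427] [[0.2, -0.0], [0.0, -0.1], [0.5, -0.1], [0.5, 0.4], [-0.2, -0.2], [0.3, 0.1], [0.2, -0.2], [-0.4, -0.1], [-0.4, -0.4], [0.0, 0.2], [-0.4, 0.3], [-0.0, 0.0], [-0.2, 0.2], [-0.2, -0.0]]
L [0.0013 0.0977 0.046 ] 0.05649582670534165 th 3.3520623397862392
R [ 0.0028 -0.0983  0.046 ] 0.05509318873284493 th 4.620520530868656
Lw [-0.00168516  0.1012486   0.048     ] [-0.02661739  0.10460963  0.048     ] th 3.2755914786073705
Rw [-1.38672460e-05 -9.96940024e-02  4.80000000e-02] [-0.00311558 -0.0731037   0.048     ] th 4.596265430087334
bar ends [-0.0021931  0.0456517  0.06     ] [ 0.00034484 -0.04517795  0.06      ]
grips [[0.5303, 0.1458, 0.1346], [0.5226, 0.0461, 0.1346], [0.515, -0.0536, 0.1346]] n [-0.49851936  0.03845052  0.8660254 ] LR [[0.8635, 0.0769, -0.4985], [-0.0666, 0.997, 0.0385], [0.5, 0.0, 0.866]]
```

```bash
cat > mv.py <<'E'
import sys
from h import *
from fit3 import p,frame
c,LR=frame(p)
def tgt(lx,ly,h,th): # lid coords of grasp point height h; th=tool x clockwise from up-slope
    x=np.array([np.cos(th),-np.sin(th),0]);z=np.array([0,0,-1.]);B=R.from_matrix(LR@np.c_[x,np.cross(z,x),z])
    return c+LR@[lx,ly,h-.019],B
def delta(P,B):
    s=get_state();q=s["ee_rot"];A=R.from_quat([q[1],q[2],q[3],q[0]])
    d=(B*A.inv()).as_rotvec();print("lin",(P-s["position"]).round(4),"rot",d.round(4),np.linalg.norm(d).round(3),"j6",s["qpos"][5].round(3))
if __name__=="__main__":
    a=[float(v) for v in sys.argv[1:]]; delta(*tgt(*a))
    print("per 10mm normal",(LR[:,2]*.01).round(5))
E
python3 mv.py 0 .1 .1 .17; python3 mv.py 0 .1 .042 .17
```

```text
lin [ 0.0946  0.0929 -0.1467] rot [ 0.0863 -0.0074 -0.1738] 0.194 j6 1.606
per 10mm normal [-0.00499  0.00038  0.00866]
lin [ 0.1235  0.0906 -0.197 ] rot [ 0.0863 -0.0074 -0.1738] 0.194 j6 1.606
per 10mm normal [-0.00499  0.00038  0.00866]
```

Call:
send_rows([
  {"gripper":0,"linear":[0.02,0.02,-0.03],"delta_rot":[0.043,-0.004,-0.087]},
  {"gripper":0,"linear":[0.04,0.04,-0.06],"delta_rot":[0.086,-0.007,-0.174]},
  {"gripper":0,"linear":[0.06,0.06,-0.09],"delta_rot":[0.086,-0.007,-0.174]},
  {"gripper":0,"linear":[0.08,0.08,-0.12],"delta_rot":[0.086,-0.007,-0.174]},
  {"gripper":0,"linear":[0.0946,0.0929,-0.1467],"delta_rot":[0.086,-0.007,-0.174]},
  {"gripper":0,"linear":[0.0946,0.0929,-0.1467],"delta_rot":[0.086,-0.007,-0.174]},
  {"gripper":0,"linear":[0.0946,0.0929,-0.1467],"delta_rot":[0.086,-0.007,-0.174]},
])

```text
clock: 2.5
position: [0.5101, 0.1432, 0.1699]
ee_rot: [-0.01, 0.958, -0.123, 0.258]
contact_force: [0.8, -0.2, -0.2]
width: 0.043
gripper_force: 0.0
```

```bash
python3 mv.py 0 .1 .042 .17; python3 - <<'E'
from h import *
im,K,W=cam("wrist"); np.savez("pics/w2.npz",im=im,K=K,W=W); cv2.imwrite("pics/w2.png",im)
E
```

```text
lin [ 0.0287  0.002  -0.05  ] rot [ 0.0013 -0.0022  0.0091] 0.009 j6 2.343
per 10mm normal [-0.00499  0.00038  0.00866]
```

View pics/w2.png

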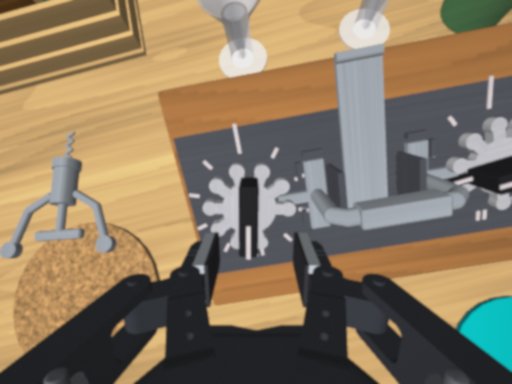

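The fingers straddle the left wing, which runs from (248,180) to (248,255), with the finger midpoint near column 255. I'll check that offset numerically.

```bash
python3 - <<'E'
from h import *
from fit3 import p,frame
c,LR=frame(p);d=np.load("pics/w2.npz");im,K,W=d["im"],d["K"],d["W"]
print("pred grip top",proj(K,W,c+LR@[0,.1,.048]),"tick0 (237,138)?",proj(K,W,c+LR@[.055,.1,0]),"tick0R (490,92)?",proj(K,W,c+LR@[.055,-.1,0]))
m=(im.max(2)<40).astype(np.uint8);m[:, :225]=0;m[:,275:]=0;m[:170]=0;m[262:]=0
n=LR[:,2];ys,xs=np.nonzero(m);print(xs.mean(),ys.mean(),len(xs))
L=[LR.T@(plane(K,W,q,c+.048*n,n)-c) for q in((249,180),(248,255),(241,200),(258,200))];print(np.round(L,4))
s=get_state();print(s["position"],K)
E
```

```text
pred grip top [249.36267997 224.45415238] tick0 (237,138)? [237.92032131 139.49233072] tick0R (490,92)? [489.16359648  93.41333851]
249.9939024390244 195.1219512195122 164
[[ 0.0317  0.0943  0.048 ]
 [-0.0236  0.1054  0.048 ]
 [ 0.0189  0.1023  0.048 ]
 [ 0.0168  0.0909  0.048 ]]
[0.51046892 0.14333156 0.17114402] [[269.76120466   0.         255.95102512]
 [  0.         269.76120466 194.00168197]
 [  0.           0.           1.        ]]
```

Call:
send_rows([
  {"gripper":0,"linear":[0,0,0],"delta_rot":[0,0,0]},
  {"gripper":0,"linear":[0,0,0],"delta_rot":[0,0,0]},
  {"gripper":0,"linear":[0,0,0],"delta_rot":[0,0,0]},
  {"gripper":0,"linear":[0,0,0],"delta_rot":[0,0,0]},
])

```text
clock: 2.95
position: [0.5104, 0.1449, 0.1715]
ee_rot: [-0.011, 0.958, -0.122, 0.259]
contact_force: [-0.6, 0.3, -0.3]
width: 0.0427
gripper_force: 0.0
```

```bash
python3 mv.py 0 .1 .042 .17; python3 -c "
from h import *
s=get_state();print(s['qd'].round(4),s['position'])"
```

```text
lin [ 0.0284  0.0002 -0.0516] rot [-0.0005  0.0018  0.0071] 0.007 j6 2.345
per 10mm normal [-0.00499  0.00038  0.00866]
[ 0.003   0.0081  0.0014 -0.0005 -0.      0.0011] [0.51036213 0.14490529 0.17149011]
```

Call:
send_rows([
  {"gripper":0,"linear":[0.01,0.0002,-0.017],"delta_rot":[0,0,0.003]},
  {"gripper":0,"linear":[0.019,0.0002,-0.034],"delta_rot":[0,0,0.006]},
  {"gripper":0,"linear":[0.0282,0.0002,-0.0504],"delta_rot":[0,0,0.006]},
  {"gripper":0,"linear":[0.0282,0.0002,-0.0504],"delta_rot":[0,0,0.006]},
  {"gripper":0,"linear":[0.0282,0.0002,-0.0504],"delta_rot":[0,0,0.006]},
  {"gripper":0,"linear":[0.0282,0.0002,-0.0504],"delta_rot":[0,0,0.006]},
])

```text
clock: 3.55
position: [0.5387, 0.1455, 0.1211]
ee_rot: [-0.012, 0.958, -0.119, 0.259]
contact_force: [-0.7, 0.6, -0.5]
width: 0.0424
gripper_force: 0.0
```

Call:
send_rows([
  {"gripper":0.4,"linear":[0,0,0],"delta_rot":[0,0,0]},
  {"gripper":0.7,"linear":[0,0,0],"delta_rot":[0,0,0]},
  {"gripper":1,"linear":[0,0,0],"delta_rot":[0,0,0]},
  {"gripper":1,"linear":[0,0,0],"delta_rot":[0,0,0]},
  {"gripper":1,"linear":[0,0,0],"delta_rot":[0,0,0]},
  {"gripper":1,"linear":[0,0,0],"delta_rot":[0,0,0]},
], newtons=30)

```text
clock: 4.15
position: [0.5388, 0.1463, 0.1213]
ee_rot: [-0.013, 0.958, -0.119, 0.26]
contact_force: [-2.8, 3.9, 3.5]
width: 0.0132
gripper_force: 31.7
```

```bash
python3 mv.py 0 .1 .042 .17; python3 - <<'E'
from mv import *
# dial axis turn: rotation about lid normal n by +phi is counterclockwise
print(LR[:,2]*.79)
E
```

```text
lin [ 0.     -0.0012 -0.0014] rot [-0.0021  0.0027  0.0003] 0.003 j6 2.421
per 10mm normal [-0.00499  0.00038  0.00866]
[-0.3938303   0.03037591  0.68416007]
```

Call:
send_rows([
  {"gripper":1,"linear":[0,0,0],"delta_rot":[-0.05,0.004,0.0866]},
  {"gripper":1,"linear":[0,0,0],"delta_rot":[-0.1,0.008,0.173]},
  {"gripper":1,"linear":[0,0,0],"delta_rot":[-0.15,0.012,0.26]},
  {"gripper":1,"linear":[0,0,0],"delta_rot":[-0.2,0.015,0.346]},
  {"gripper":1,"linear":[0,0,0],"delta_rot":[-0.25,0.019,0.433]},
  {"gripper":1,"linear":[0,0,0],"delta_rot":[-0.3,0.023,0.52]},
  {"gripper":1,"linear":[0,0,0],"delta_rot":[-0.35,0.027,0.606]},
  {"gripper":1,"linear":[0,0,0],"delta_rot":[-0.399,0.031,0.693]},
])

```text
clock: 4.95
position: [0.5388, 0.1464, 0.1213]
ee_rot: [0.089, 0.928, 0.265, 0.244]
contact_force: [-3.6, 4.3, 2.8]
width: 0.0136
gripper_force: 31.7
```

Call:
send_rows([
  {"gripper":1,"linear":[0,0,0],"delta_rot":[0,0,0]},
  {"gripper":1,"linear":[0,0,0],"delta_rot":[0,0,0]},
  {"gripper":1,"linear":[0,0,0],"delta_rot":[0,0,0]},
])

```text
clock: 5.25
position: [0.5388, 0.1465, 0.1214]
ee_rot: [0.089, 0.929, 0.264, 0.244]
contact_force: [-3.1, 4.7, 3.0]
width: 0.0134
gripper_force: 31.6
```

```bash
python3 mv.py 0 .1 .042 -.6286;python3 -c "
from h import *
s=get_state();print(s['moment'],s['contact_force'],s['width'])"
```

```text
lin [-0.     -0.0013 -0.0014] rot [-0.0013  0.0027 -0.0018] 0.004 j6 1.62
per 10mm normal [-0.00499  0.00038  0.00866]
[0.54345815 0.42507173 0.34697481] [-3.134808    4.66614966  2.95102351] 0.0133757489870416
```

Call:
send_rows([
  {"gripper":0,"linear":[0,-0.0005,-0.0005],"delta_rot":[0,0,0]},
  {"gripper":0,"linear":[0,-0.0005,0],"delta_rot":[0,0,0]},
  {"gripper":0,"linear":[0,0,0],"delta_rot":[0,0,0]},
  {"gripper":0,"linear":[0,0,0],"delta_rot":[0,0,0]},
  {"gripper":0,"linear":[-0.01,0.001,0.0173],"delta_rot":[0,0,0]},
  {"gripper":0,"linear":[-0.02,0.0015,0.0346],"delta_rot":[0,0,0]},
  {"gripper":0,"linear":[-0.03,0.002,0.052],"delta_rot":[0,0,0]},
  {"gripper":0,"linear":[-0.04,0.003,0.0693],"delta_rot":[0,0,0]},
])

```text
clock: 6.05
position: [0.498, 0.1481, 0.19]
ee_rot: [0.09, 0.929, 0.263, 0.243]
contact_force: [-0.2, 0.0, 0.2]
width: 0.0425
gripper_force: 0.0
```

Call:
send_rows([
  {"gripper":0,"linear":[-0.002,-0.025,0],"delta_rot":[-0.065,0.005,0.114]},
  {"gripper":0,"linear":[-0.004,-0.05,0],"delta_rot":[-0.13,0.01,0.227]},
  {"gripper":0,"linear":[-0.006,-0.075,0],"delta_rot":[-0.195,0.015,0.341]},
  {"gripper":0,"linear":[-0.008,-0.1,0],"delta_rot":[-0.26,0.02,0.454]},
  {"gripper":0,"linear":[-0.01,-0.125,0],"delta_rot":[-0.325,0.025,0.568]},
  {"gripper":0,"linear":[-0.012,-0.15,0],"delta_rot":[-0.39,0.03,0.68]},
  {"gripper":0,"linear":[-0.014,-0.175,0],"delta_rot":[-0.455,0.035,0.795]},
  {"gripper":0,"linear":[-0.0154,-0.1994,0],"delta_rot":[-0.523,0.04,0.909]},
])

```text
clock: 6.85
position: [0.4841, -0.0356, 0.1891]
ee_rot: [0.176, 0.751, 0.608, 0.187]
contact_force: [0.8, -0.1, -0.3]
width: 0.0429
gripper_force: 0.0
```

Call:
send_rows([
  {"gripper":0,"linear":[0,0,0],"delta_rot":[0,0,0]},
  {"gripper":0,"linear":[0,0,0],"delta_rot":[0,0,0]},
  {"gripper":0,"linear":[0,0,0],"delta_rot":[0,0,0]},
  {"gripper":0,"linear":[0,0,0],"delta_rot":[0,0,0]},
])

```text
clock: 7.25
position: [0.4842, -0.0337, 0.1888]
ee_rot: [0.175, 0.752, 0.607, 0.187]
contact_force: [0.3, -0.7, -0.0]
width: 0.0425
gripper_force: 0.0
```

```bash
python3 mv.py 0 -.1 .122 -1.678; python3 mv.py 0 -.1 .042 -1.678; python3 - <<'E'
from h import *
im,K,W=cam("wrist"); np.savez("pics/w3.npz",im=im,K=K,W=W); cv2.imwrite("pics/w3.png",im)
E
```

```text
lin [-0.0007 -0.0175  0.0004] rot [-0.1224  0.0039  0.2096] 0.243 j6 -0.234
per 10mm normal [-0.00499  0.00038  0.00866]
lin [ 0.0392 -0.0206 -0.0689] rot [-0.1224  0.0039  0.2096] 0.243 j6 -0.234
per 10mm normal [-0.00499  0.00038  0.00866]
```

View pics/w3.png

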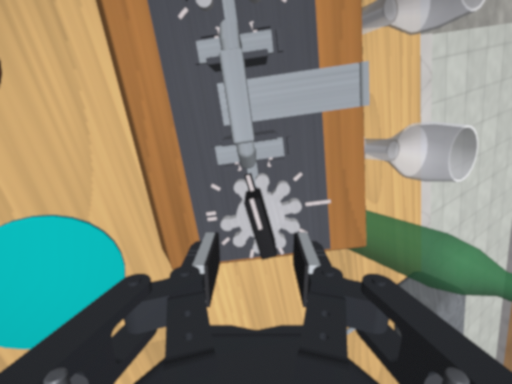

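The right dial's wing, from (252,190) to (268,255), lies between the fingers with its pointer toward the shackle. The turn stopped short of its target, so I'll complete it now.

Call:
send_rows([
  {"gripper":0,"linear":[0,-0.009,0],"delta_rot":[-0.06,0.002,0.105]},
  {"gripper":0,"linear":[-0.0007,-0.0175,0.0004],"delta_rot":[-0.122,0.004,0.21]},
  {"gripper":0,"linear":[-0.0007,-0.0175,0.0004],"delta_rot":[-0.122,0.004,0.21]},
  {"gripper":0,"linear":[-0.0007,-0.0175,0.0004],"delta_rot":[-0.122,0.004,0.21]},
  {"gripper":0,"linear":[-0.0007,-0.0175,0.0004],"delta_rot":[-0.122,0.004,0.21]},
  {"gripper":0,"linear":[-0.0007,-0.0175,0.0004],"delta_rot":[-0.122,0.004,0.21]},
  {"gripper":0,"linear":[-0.0007,-0.0175,0.0004],"delta_rot":[-0.122,0.004,0.21]},
  {"gripper":0,"linear":[-0.0007,-0.0175,0.0004],"delta_rot":[-0.122,0.004,0.21]},
])

```text
clock: 8.1
position: [0.4837, -0.052, 0.1894]
ee_rot: [0.199, 0.673, 0.693, 0.166]
contact_force: [-0.3, -0.3, 0.1]
width: 0.0427
gripper_force: 0.0
```

```bash
python3 mv.py 0 -.1 .042 -1.678; python3 - <<'E'
from h import *
from fit3 import p,frame
c,LR=frame(p);n=LR[:,2]
im,K,W=cam("wrist")
a=[proj(K,W,c+LR@[0,-.1,.048]),proj(K,W,c+LR@[-.0027,-.073,.048]),proj(K,W,c+LR@[.0027,-.127,.048])];print(np.round(a))
u=a[0].astype(int);m=(im.max(2)<45).astype(np.uint8);mm=np.zeros_like(m);mm[u[1]-55:u[1]+55,u[0]-25:u[0]+25]=1
cn=max(cv2.findContours(m*mm,0,2)[0],key=cv2.contourArea)
P=np.array([(LR.T@(plane(K,W,q[0],c+.045*n,n)-c))[:2]*1000 for q in cn],np.float32);print(cv2.minAreaRect(P))
E
```

```text
lin [ 0.0397 -0.0023 -0.0695] rot [-0.0002  0.0005  0.0006] 0.001 j6 -0.57
per 10mm normal [-0.00499  0.00038  0.00866]
[[256. 210.]
 [256. 176.]
 [255. 241.]]
((-1.1430590152740479, -90.92411804199219), (9.926033973693848, 45.22339630126953), 5.64658784866333)
```

Call:
send_rows([
  {"gripper":0,"linear":[0.01,-0.0005,-0.0174],"delta_rot":[0,0,0]},
  {"gripper":0,"linear":[0.02,-0.001,-0.035],"delta_rot":[0,0,0]},
  {"gripper":0,"linear":[0.03,-0.0017,-0.052],"delta_rot":[0,0,0]},
  {"gripper":0,"linear":[0.0397,-0.0023,-0.0695],"delta_rot":[0,0,0]},
  {"gripper":0,"linear":[0.0397,-0.0023,-0.0695],"delta_rot":[0,0,0]},
  {"gripper":0,"linear":[0.0397,-0.0023,-0.0695],"delta_rot":[0,0,0]},
  {"gripper":0,"linear":[0.0397,-0.0023,-0.0695],"delta_rot":[0,0,0]},
])

```text
clock: 8.85
position: [0.5235, -0.0546, 0.1207]
ee_rot: [0.2, 0.673, 0.693, 0.166]
contact_force: [0.5, -0.0, -0.4]
width: 0.0426
gripper_force: 0.0
```

Call:
send_rows([
  {"gripper":0.4,"linear":[0,0,0],"delta_rot":[0,0,0]},
  {"gripper":0.7,"linear":[0,0,0],"delta_rot":[0,0,0]},
  {"gripper":1,"linear":[0,0,0],"delta_rot":[0,0,0]},
  {"gripper":1,"linear":[0,0,0],"delta_rot":[0,0,0]},
  {"gripper":1,"linear":[0,0,0],"delta_rot":[0,0,0]},
  {"gripper":1,"linear":[0,0,0],"delta_rot":[0,0,0]},
])

```text
clock: 9.45
position: [0.5236, -0.0546, 0.121]
ee_rot: [0.2, 0.673, 0.693, 0.166]
contact_force: [-3.7, 0.5, 6.8]
width: 0.013
gripper_force: 32.6
```

```bash
python3 mv.py 0 -.1 .042 -1.678; python3 mv.py 0 -.1 .042 -.6285
```

```text
lin [-0.0002  0.0003 -0.001 ] rot [0.0007 0.0022 0.0005] 0.002 j6 -0.664
per 10mm normal [-0.00499  0.00038  0.00866]
lin [-0.0002  0.0003 -0.001 ] rot [ 0.5248 -0.0387 -0.9078] 1.049 j6 -0.664
per 10mm normal [-0.00499  0.00038  0.00866]
```

Call:
send_rows([
  {"gripper":1,"linear":[0,0,0],"delta_rot":[0.06,-0.004,-0.104]},
  {"gripper":1,"linear":[0,0,0],"delta_rot":[0.12,-0.009,-0.208]},
  {"gripper":1,"linear":[0,0,0],"delta_rot":[0.18,-0.013,-0.311]},
  {"gripper":1,"linear":[0,0,0],"delta_rot":[0.24,-0.018,-0.415]},
  {"gripper":1,"linear":[0,0,0],"delta_rot":[0.3,-0.022,-0.519]},
  {"gripper":1,"linear":[0,0,0],"delta_rot":[0.36,-0.027,-0.623]},
  {"gripper":1,"linear":[0,0,0],"delta_rot":[0.42,-0.031,-0.727]},
  {"gripper":1,"linear":[0,0,0],"delta_rot":[0.48,-0.035,-0.83]},
])

```text
clock: 10.25
position: [0.5224, -0.054, 0.1202]
ee_rot: [0.098, 0.917, 0.303, 0.239]
contact_force: [-6.5, 2.2, 7.8]
width: 0.0131
gripper_force: 33.1
```

```bash
python3 mv.py 0 -.1 .042 -.6285
```

```text
lin [ 0.001  -0.0003 -0.0003] rot [ 0.0402 -0.0044 -0.0752] 0.085 j6 0.294
per 10mm normal [-0.00499  0.00038  0.00866]
```

Call:
send_rows([
  {"gripper":1,"linear":[0,0,0],"delta_rot":[0.04,-0.004,-0.075]},
  {"gripper":1,"linear":[0,0,0],"delta_rot":[0.04,-0.004,-0.075]},
  {"gripper":1,"linear":[0,0,0],"delta_rot":[0.04,-0.004,-0.075]},
  {"gripper":1,"linear":[0,0,0],"delta_rot":[0.04,-0.004,-0.075]},
])

```text
clock: 10.65
position: [0.5224, -0.0538, 0.1202]
ee_rot: [0.09, 0.929, 0.265, 0.242]
contact_force: [-6.7, 1.2, 8.1]
width: 0.0138
gripper_force: 32.8
```

```bash
python3 mv.py 0 -.1 .042 -.6285
```

```text
lin [ 0.0011 -0.0004 -0.0003] rot [ 0.0021 -0.0008 -0.0039] 0.004 j6 0.384
per 10mm normal [-0.00499  0.00038  0.00866]
```

Call:
send_rows([
  {"gripper":0,"linear":[0,0,0],"delta_rot":[0,0,0]},
  {"gripper":0,"linear":[0,0,0],"delta_rot":[0,0,0]},
  {"gripper":0,"linear":[0,0,0],"delta_rot":[0,0,0]},
  {"gripper":0,"linear":[0,0,0],"delta_rot":[0,0,0]},
  {"gripper":0,"linear":[-0.01,0.001,0.0173],"delta_rot":[0,0,0]},
  {"gripper":0,"linear":[-0.02,0.0015,0.0346],"delta_rot":[0,0,0]},
  {"gripper":0,"linear":[-0.03,0.002,0.052],"delta_rot":[0,0,0]},
  {"gripper":0,"linear":[-0.04,0.003,0.0693],"delta_rot":[0,0,0]},
])

```text
clock: 11.45
position: [0.4829, -0.0515, 0.1896]
ee_rot: [0.09, 0.929, 0.265, 0.242]
contact_force: [-0.2, -0.4, 0.4]
width: 0.0428
gripper_force: 0.0
```

```bash
python3 mv.py 0 0 .14 -1.5708; python3 mv.py 0 0 .06 -1.5708
```

```text
lin [-0.0006  0.1007  0.0152] rot [-0.4667  0.036   0.8127] 0.938 j6 0.479
per 10mm normal [-0.00499  0.00038  0.00866]
lin [ 0.0393  0.0976 -0.0541] rot [-0.4667  0.036   0.8127] 0.938 j6 0.479
per 10mm normal [-0.00499  0.00038  0.00866]
```

Call:
send_rows([
  {"gripper":0,"linear":[0,0.013,0.007],"delta_rot":[-0.058,0.004,0.102]},
  {"gripper":0,"linear":[0,0.025,0.015],"delta_rot":[-0.117,0.009,0.203]},
  {"gripper":0,"linear":[0,0.038,0.015],"delta_rot":[-0.175,0.013,0.305]},
  {"gripper":0,"linear":[0,0.05,0.015],"delta_rot":[-0.233,0.018,0.406]},
  {"gripper":0,"linear":[0,0.063,0.015],"delta_rot":[-0.29,0.022,0.508]},
  {"gripper":0,"linear":[0,0.075,0.015],"delta_rot":[-0.35,0.027,0.61]},
  {"gripper":0,"linear":[0,0.088,0.015],"delta_rot":[-0.408,0.031,0.71]},
  {"gripper":0,"linear":[-0.0006,0.1007,0.0152],"delta_rot":[-0.467,0.036,0.813]},
])

```text
clock: 12.25
position: [0.4827, 0.0498, 0.2042]
ee_rot: [0.19, 0.707, 0.658, 0.175]
contact_force: [-0.3, 0.5, -0.1]
width: 0.043
gripper_force: 0.0
```

Call:
send_rows([
  {"gripper":0,"linear":[0,0,0],"delta_rot":[0,0,0]},
  {"gripper":0,"linear":[0,0,0],"delta_rot":[0,0,0]},
  {"gripper":0,"linear":[0,0,0],"delta_rot":[0,0,0]},
  {"gripper":0,"linear":[0,0,0],"delta_rot":[0,0,0]},
])

```text
clock: 12.65
position: [0.4828, 0.0486, 0.2044]
ee_rot: [0.19, 0.709, 0.656, 0.176]
contact_force: [-0.3, -0.8, -0.5]
width: 0.0427
gripper_force: 0.0
```

```bash
python3 mv.py 0 0 .06 -1.5708; python3 - <<'E'
from h import *
from fit3 import p,frame
c,LR=frame(p);n=LR[:,2]
im,K,W=cam("wrist"); cv2.imwrite("pics/w4.png",cv2.resize(im,(800,600),interpolation=cv2.INTER_CUBIC)); np.savez("pics/w4.npz",im=im,K=K,W=W)
s=800/512
for q in([0,0,.069],[0,.028,.069],[0,-.028,.069]): print(q,s*proj(K,W,c+LR@q))
for nm,y,k in(("L",.1,4),("R",-.1,9)):
    a=k*np.pi/5; print(nm,[(s*proj(K,W,c+LR@[r*np.cos(a),y-r*np.sin(a),h])).round() for r,h in((.0,.048),(.027,.048),(.048,0))])
E
```

```text
lin [ 0.0393 -0.0025 -0.0689] rot [-0.0005  0.0003  0.0012] 0.001 j6 0.091
per 10mm normal [-0.00499  0.00038  0.00866]
[0, 0, 0.069] [398.98890118 330.93367372]
[0, 0.028, 0.069] [398.84866898 275.47221774]
[0, -0.028, 0.069] [399.11837144 382.13881038]
L [array([399., 116.]), array([353., 152.]), array([334., 177.])]
R [array([399., 472.]), array([436., 450.]), array([455., 392.])]
```

View pics/w4.png

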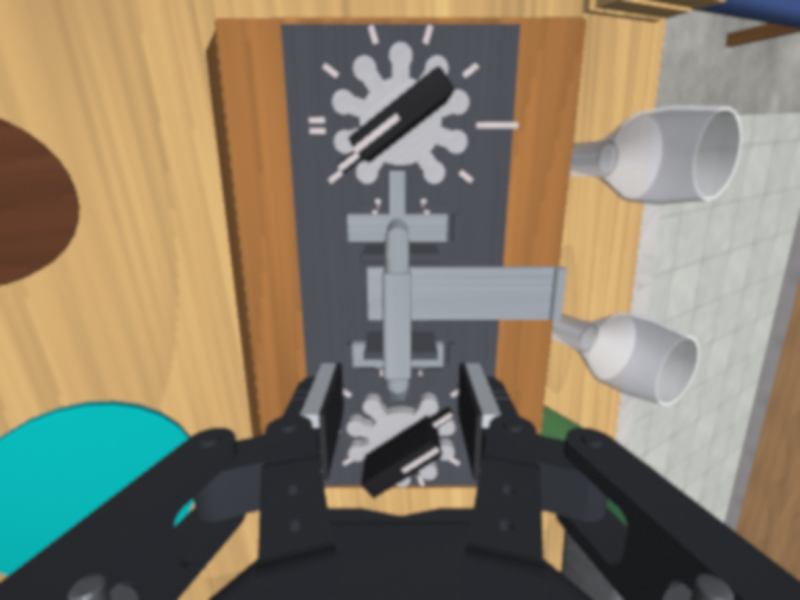

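Both dials look right: the left pointer is on tick 4 at (345,165), with the missing lobe over the tongue, and the right pointer aims at 9 near (445,415). The shackle bar sits centred between the fingers at column 398, so I'll descend and grip it.

Call:
send_rows([
  {"gripper":0,"linear":[0.01,-0.0005,-0.0174],"delta_rot":[0,0,0]},
  {"gripper":0,"linear":[0.02,-0.001,-0.035],"delta_rot":[0,0,0]},
  {"gripper":0,"linear":[0.03,-0.0017,-0.052],"delta_rot":[0,0,0]},
  {"gripper":0,"linear":[0.0393,-0.0025,-0.069],"delta_rot":[0,0,0]},
  {"gripper":0,"linear":[0.0393,-0.0025,-0.069],"delta_rot":[0,0,0]},
  {"gripper":0,"linear":[0.0393,-0.0025,-0.069],"delta_rot":[0,0,0]},
  {"gripper":0,"linear":[0.0393,-0.0025,-0.069],"delta_rot":[0,0,0]},
])

```text
clock: 13.4
position: [0.5223, 0.0466, 0.1363]
ee_rot: [0.19, 0.709, 0.656, 0.176]
contact_force: [-0.3, 0.6, 0.1]
width: 0.0424
gripper_force: 0.0
```

Call:
send_rows([
  {"gripper":0.4,"linear":[0,0,0],"delta_rot":[0,0,0]},
  {"gripper":0.55,"linear":[0,0,0],"delta_rot":[0,0,0]},
  {"gripper":0.7,"linear":[0,0,0],"delta_rot":[0,0,0]},
  {"gripper":1,"linear":[0,0,0],"delta_rot":[0,0,0]},
  {"gripper":1,"linear":[0,0,0],"delta_rot":[0,0,0]},
  {"gripper":1,"linear":[0,0,0],"delta_rot":[0,0,0]},
], newtons=60)

```text
clock: 14.0
position: [0.5212, 0.0468, 0.1354]
ee_rot: [0.19, 0.709, 0.657, 0.176]
contact_force: [-5.9, 0.1, 4.7]
width: 0.0132
gripper_force: 58.5
```

```bash
python3 mv.py 0 0 .06 -1.5708
```

```text
lin [ 0.001  -0.0007  0.0002] rot [-0.     -0.0007 -0.0006] 0.001 j6 0.11
per 10mm normal [-0.00499  0.00038  0.00866]
```

Call:
send_rows([
  {"gripper":1,"linear":[-0.0025,0.0002,0.0043],"delta_rot":[0,0,0]},
  {"gripper":1,"linear":[-0.005,0.0004,0.0087],"delta_rot":[0,0,0]},
  {"gripper":1,"linear":[-0.005,0.0004,0.0087],"delta_rot":[0,0,0]},
])

```text
clock: 14.3
position: [0.5168, 0.0472, 0.1445]
ee_rot: [0.19, 0.709, 0.656, 0.176]
contact_force: [-0.5, 0.2, -3.1]
width: 0.0127
gripper_force: 59.0
```

The wrist reads about 3 N, so the shackle is free. I'll keep lifting square to the lid.

Call:
send_rows([
  {"gripper":1,"linear":[-0.005,0.0004,0.0087],"delta_rot":[0,0,0]},
  {"gripper":1,"linear":[-0.01,0.0008,0.0173],"delta_rot":[0,0,0]},
  {"gripper":1,"linear":[-0.02,0.0015,0.0346],"delta_rot":[0,0,0]},
  {"gripper":1,"linear":[-0.03,0.0023,0.052],"delta_rot":[0,0,0]},
  {"gripper":1,"linear":[-0.04,0.003,0.0693],"delta_rot":[0,0,0]},
  {"gripper":1,"linear":[-0.05,0.0038,0.0866],"delta_rot":[0,0,0]},
  {"gripper":1,"linear":[-0.05,0.0038,0.0866],"delta_rot":[0,0,0]},
])

```text
clock: 15.0
position: [0.4675, 0.0511, 0.2341]
ee_rot: [0.192, 0.708, 0.656, 0.178]
contact_force: [-0.2, -0.6, -2.6]
width: 0.013
gripper_force: 59.0
```

```bash
python3 - <<'E'
from h import *
from fit3 import p,frame
from mv import tgt
c,LR=frame(p);n=LR[:,2]
s=get_state();q=s["ee_rot"];A=R.from_quat([q[1],q[2],q[3],q[0]])
print({k:s[k].round(3) for k in("position","qpos","contact_force")})
# grasp: shackle frame relative to tool (assumed lid frame at grasp)
# upright: undo tilt about lid y axis: rotate +30deg about LR y
d=R.from_rotvec(LR[:,1]*np.pi/6); print("rot",d.as_rotvec(), (d*A).as_matrix().round(3).tolist())
im,K,W=cam("wrist"); cv2.imwrite("pics/w5.png",im)
# trivet from wrist1 view and top
t=np.load("pics/w1.npz")
for n_ in("top","w1"):
    t=np.load(f"pics/{n_}.npz");hsv=cv2.cvtColor(t["im"],cv2.COLOR_BGR2HSV)
    pts=np.array({"top":[(219,322),(297,322),(258,358),(230,350),(288,348)],"w1":[(40,330),(202,318),(120,407),(60,282),(190,360),(60,385),(165,395)]}[n_])*.64
    P=np.array([plane(t["K"],t["W"],u,[0,0,.012]) for u in pts])[:,:2]
    from scipy.optimize import least_squares
    r=least_squares(lambda v:np.hypot(*(P-v[:2]).T)-v[2],[.49,.36,.09]);print(n_,r.x,r.fun.round(4))
# corkscrew tips in w1
t=np.load("pics/w1.npz")
for u in((152,273),(80,257),(130,258),(50,261)): print("cork",plane(t["K"],t["W"],np.array(u)*.64,[0,0,.015]).round(3))
E
```

```text
{'position': array([0.467, 0.051, 0.234]), 'qpos': array([-0.016, -0.137,  2.087, -0.049,  0.663,  0.091]), 'contact_force': array([-0.199, -0.627, -2.628])}
rot [0.0402653  0.52204826 0.        ] [[0.076, 0.997, 0.007], [0.997, -0.076, 0.0], [0.001, 0.007, -1.0]]
top [0.50084506 0.36314122 0.09055576] [-0.     -0.0018 -0.0039  0.0017  0.004 ]
w1 [0.50636357 0.36286043 0.09102406] [ 0.0001 -0.0021 -0.0006  0.0018 -0.0015 -0.0029  0.0052]
cork [0.564 0.333 0.015]
cork [0.588 0.417 0.015]
cork [0.584 0.36  0.015]
cork [0.584 0.451 0.015]
```

View pics/w5.png

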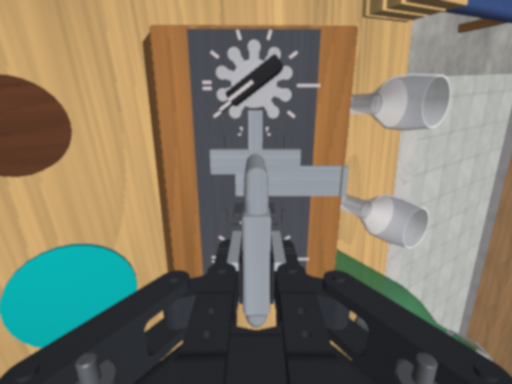

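The shackle hangs straight in the grip, with its bar from (256,160) to (256,325). I'll carry it to the left while uprighting it.

Call:
send_rows([
  {"gripper":1,"linear":[0,0.01,0.01],"delta_rot":[0.002,0.03,0]},
  {"gripper":1,"linear":[0.004,0.03,0.02],"delta_rot":[0.006,0.08,0]},
  {"gripper":1,"linear":[0.008,0.055,0.02],"delta_rot":[0.011,0.14,0]},
  {"gripper":1,"linear":[0.012,0.08,0.02],"delta_rot":[0.016,0.21,0]},
  {"gripper":1,"linear":[0.015,0.105,0.02],"delta_rot":[0.022,0.28,0]},
  {"gripper":1,"linear":[0.018,0.13,0.02],"delta_rot":[0.028,0.36,0]},
  {"gripper":1,"linear":[0.021,0.155,0.02],"delta_rot":[0.034,0.44,0]},
  {"gripper":1,"linear":[0.024,0.18,0.02],"delta_rot":[0.04,0.522,0]},
])

```text
clock: 15.85
position: [0.4918, 0.2323, 0.2496]
ee_rot: [-0.001, 0.733, 0.68, -0.001]
contact_force: [0.6, -0.2, -2.2]
width: 0.0127
gripper_force: 59.0
```

Call:
send_rows([
  {"gripper":1,"linear":[0.001,0.025,0],"delta_rot":[0,0,0]},
  {"gripper":1,"linear":[0.002,0.05,0],"delta_rot":[0,0,0]},
  {"gripper":1,"linear":[0.003,0.075,0],"delta_rot":[0,0,0]},
  {"gripper":1,"linear":[0.004,0.1,0],"delta_rot":[0,0,0]},
  {"gripper":1,"linear":[0.004,0.12,0],"delta_rot":[0,0,0]},
  {"gripper":1,"linear":[0.004,0.132,0],"delta_rot":[0,0,0]},
  {"gripper":1,"linear":[0.004,0.132,0],"delta_rot":[0,0,0]},
  {"gripper":1,"linear":[0.004,0.132,0],"delta_rot":[0,0,0]},
])

```text
clock: 16.65
position: [0.4951, 0.3623, 0.2503]
ee_rot: [0.001, 0.734, 0.68, -0.0]
contact_force: [0.6, 0.7, -2.4]
width: 0.013
gripper_force: 59.3
```

```bash
cat > up.py <<'E'
from h import *
from fit3 import p,frame
c,LR=frame(p)
s=get_state();q=s["ee_rot"];A=R.from_quat([q[1],q[2],q[3],q[0]])
x=np.array([-np.sin(p[2]),np.cos(p[2]),0]);z=np.array([0,0,-1.]);B=R.from_matrix(np.c_[x,np.cross(z,x),z])
print("to target (.495,.363,.054)",(np.array([.495,.363,.054])-s["position"]).round(4),"rot",(B*A.inv()).as_rotvec().round(4),s["contact_force"].round(1),s["qpos"].round(2),s["width"])
E
python3 up.py; python3 -c "
from h import *
for n in('top','scene'):
    im,K,W=cam(n);np.savez('pics/%s2.npz'%n,im=im,K=K,W=W)
a=np.load('pics/top2.npz')['im'][120:260,120:320];b=np.load('pics/scene2.npz')['im'][120:260,180:380]
cv2.imwrite('pics/t2.png',cv2.resize(np.hstack([a,b]),None,fx=2,fy=2,interpolation=cv2.INTER_CUBIC))"
```

```text
to target (.495,.363,.054) [-1.000e-04  7.000e-04 -1.963e-01] rot [ 0.0014 -0.     -0.0007] [ 0.6  0.7 -2.4] [ 0.52  0.33  1.39 -0.    1.43  0.6 ] 0.012996597117542622
```

View pics/t2.png

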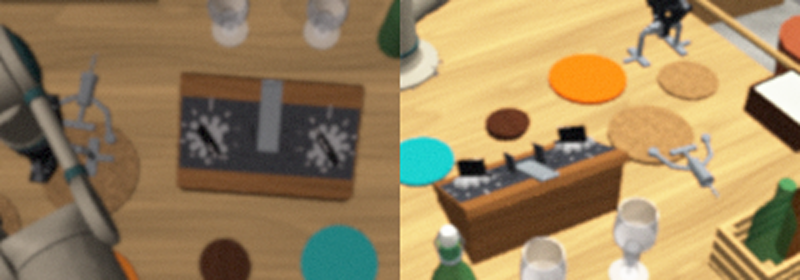

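The shackle hangs upright above the trivet (scene view, around (655,50)). The dials are set and the corkscrew tip lies only at the trivet's rim, so I'll descend.

Call:
send_rows([
  {"gripper":1,"linear":[0,0,-0.015],"delta_rot":[0,0,0]},
  {"gripper":1,"linear":[0,0,-0.04],"delta_rot":[0,0,0]},
  {"gripper":1,"linear":[0,0,-0.07],"delta_rot":[0,0,0]},
  {"gripper":1,"linear":[0,0,-0.1],"delta_rot":[0,0,0]},
  {"gripper":1,"linear":[0,0,-0.13],"delta_rot":[0,0,0]},
  {"gripper":1,"linear":[0,0,-0.155],"delta_rot":[0,0,0]},
  {"gripper":1,"linear":[0,0,-0.17],"delta_rot":[0,0,0]},
  {"gripper":1,"linear":[0,0,-0.18],"delta_rot":[0,0,0]},
])

```text
clock: 17.55
position: [0.4948, 0.3616, 0.0696]
ee_rot: [0.0, 0.734, 0.679, -0.001]
contact_force: [0.3, 0.6, -2.9]
width: 0.0135
gripper_force: 59.2
```

Call:
send_rows([
  {"gripper":1,"linear":[0,0,-0.005],"delta_rot":[0,0,0]},
  {"gripper":1,"linear":[0,0,-0.009],"delta_rot":[0,0,0]},
  {"gripper":1,"linear":[0,0,-0.012],"delta_rot":[0,0,0]},
  {"gripper":1,"linear":[0,0,-0.014],"delta_rot":[0,0,0]},
  {"gripper":1,"linear":[0,0,-0.014],"delta_rot":[0,0,0]},
  {"gripper":1,"linear":[0,0,-0.014],"delta_rot":[0,0,0]},
])

```text
clock: 18.15
position: [0.4953, 0.3631, 0.0571]
ee_rot: [0.0, 0.734, 0.68, 0.001]
contact_force: [0.0, -0.4, -2.4]
width: 0.0129
gripper_force: 59.2
```

Not in contact yet, so I'll go down in 1 mm steps.

Call:
send_rows([
  {"gripper":1,"linear":[0,0,-0.001],"delta_rot":[0,0,0]},
  {"gripper":1,"linear":[0,0,-0.002],"delta_rot":[0,0,0]},
  {"gripper":1,"linear":[0,0,-0.002],"delta_rot":[0,0,0]},
])

```text
clock: 18.45
position: [0.495, 0.3629, 0.0546]
ee_rot: [0.0, 0.734, 0.68, 0.0]
contact_force: [-0.3, -0.2, -2.1]
width: 0.0131
gripper_force: 59.2
```

Call:
send_rows([
  {"gripper":1,"linear":[0,0,-0.001],"delta_rot":[0,0,0]},
  {"gripper":1,"linear":[0,0,-0.001],"delta_rot":[0,0,0]},
])

```text
clock: 18.65
position: [0.4951, 0.363, 0.0538]
ee_rot: [0.0, 0.734, 0.68, 0.0]
contact_force: [0.3, -0.2, -2.1]
width: 0.0129
gripper_force: 59.4
```

Call:
send_rows([
  {"gripper":1,"linear":[0,0,-0.001],"delta_rot":[0,0,0]},
  {"gripper":1,"linear":[0,0,-0.001],"delta_rot":[0,0,0]},
])

```text
clock: 18.85
position: [0.4951, 0.363, 0.0537]
ee_rot: [0.0, 0.734, 0.68, 0.0]
contact_force: [-3.0, -1.4, 4.5]
width: 0.0127
gripper_force: 60.2
```

Call:
send_rows([
  {"gripper":1,"linear":[0,0,-0.001],"delta_rot":[0,0,0]},
  {"gripper":1,"linear":[0,0,-0.001],"delta_rot":[0,0,0]},
])

```text
clock: 19.05
position: [0.495, 0.363, 0.0536]
ee_rot: [0.0, 0.734, 0.68, 0.001]
contact_force: [-4.4, -1.4, 10.5]
width: 0.0128
gripper_force: 61.1
```

Contact felt. I'll ease off, release and retreat.

Call:
send_rows([
  {"gripper":1,"linear":[0,0,0.0012],"delta_rot":[0,0,0]},
  {"gripper":0.6,"linear":[0,0,0.0012],"delta_rot":[0,0,0]},
  {"gripper":0.4,"linear":[0,0,0.0012],"delta_rot":[0,0,0]},
  {"gripper":0.1,"linear":[0,0,0.0012],"delta_rot":[0,0,0]},
  {"gripper":0.1,"linear":[0,0,0.0012],"delta_rot":[0,0,0]},
  {"gripper":0.1,"linear":[0,0,0.0012],"delta_rot":[0,0,0]},
], newtons=20)

```text
clock: 19.65
position: [0.4951, 0.3629, 0.0527]
ee_rot: [0.0, 0.734, 0.68, 0.0]
contact_force: [0.7, 0.1, -1.2]
width: 0.0386
gripper_force: 0.0
```

Call:
send_rows([
  {"gripper":0.1,"linear":[0,0,0.015],"delta_rot":[0,0,0]},
  {"gripper":0.1,"linear":[0,0,0.035],"delta_rot":[0,0,0]},
  {"gripper":0.1,"linear":[0,0,0.06],"delta_rot":[0,0,0]},
  {"gripper":0.1,"linear":[0,0,0.09],"delta_rot":[0,0,0]},
  {"gripper":0.1,"linear":[0,0,0.12],"delta_rot":[0,0,0]},
  {"gripper":0.1,"linear":[0,0,0.15],"delta_rot":[0,0,0]},
  {"gripper":0.1,"linear":[0,0,0.18],"delta_rot":[0,0,0]},
  {"gripper":0.1,"linear":[0,0,0.18],"delta_rot":[0,0,0]},
])

```text
clock: 20.45
position: [0.4974, 0.3643, 0.2379]
ee_rot: [0.001, 0.734, 0.68, 0.005]
contact_force: [0.5, 0.4, 0.5]
width: 0.0383
gripper_force: 0.0
```

```bash
python3 -c "
from h import *
im,K,W=cam('wrist');a=im;b=cam('scene')[0]
print(get_state()['qd'].round(3))
P=np.hstack([cv2.resize(a,(512,384)),b[90:230,230:400].repeat(1,0)]) if 0 else None
bb=cv2.resize(b[100:220,250:350],(288,346));bb=cv2.copyMakeBorder(bb,0,38,0,0,0);cv2.imwrite('pics/f.png',np.hstack([a,bb]))
print(proj(K,W,[.503,.363,.012]))"
```

```text
[-0.     0.024  0.042 -0.003 -0.001  0.   ]
[258.60206126 168.61801965]
```

View pics/f.png

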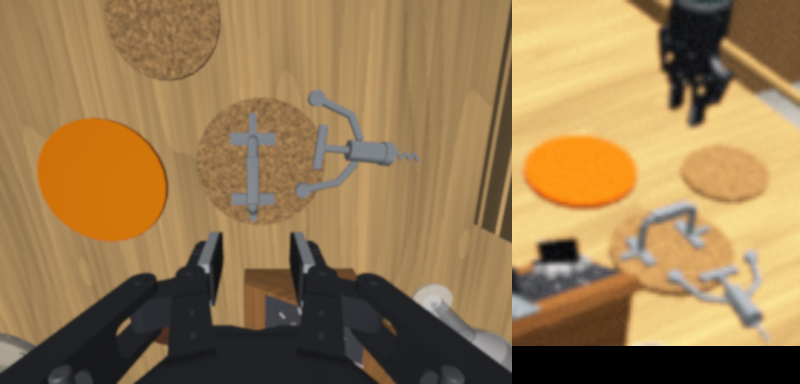

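The wrist view shows the shackle standing upright at (253,165), near the trivet's centre at (259,165), with the gripper clear. I'm handing the job in.

```bash
python3 -c "
from rig import sign_off
print(sign_off())"
```

```text
the job is handed in; nothing more can be done
None
```

Job handed in at about 20 s on the robot's clock: the left dial is at 4, the right at 9, and the shackle stands upright about 8 mm from the trivet's centre, with the gripper clear and no other object disturbed; no verdict was returned.

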